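Four clicks up on the charge regulator

TASK

Push the fin of the regulator's click dial round with a fingertip, clockwise seen from above, exactly four clicks on from where it stands, never going on to a fifth. Then, with the dial left on that click, press the push valve's black button fully down with a fingertip and let it spring back. Nothing is to be pinched or lifted, and the loose parts on the bench stay where they are.

Things in the scene. Friction and masses are not known exactly. Their poses are not given: they have to be found in the camera images.
- dial (a joint): angle of the click dial in rad, growing as it turns clockwise seen from above. One click is 24 degrees (0.419 rad); rest positions lie at 0, 1, 2 ... 7 clicks (0 to 2.93 rad), with hard stops just beyond both ends. It starts at rest at 1 click (0.42 rad). A spring ball holds it in each rest position: pushing at the fin takes about 4 to 7 N to leave one, the resistance fades towards halfway, and beyond halfway the dial snaps forward by itself into the next.
- regulator: fixed grey block that carries the dial: 124 x 124 x 40 mm, origin under its centre on the bench, turned about the vertical. The dial is a steel disc 94 mm across, its top 56 mm above the bench, on the block's vertical centre line; around it on the block are 8 small steel pips (6 mm across), one for each rest position, the first on the block's own +y side, going on clockwise
- dial_axis (a point): point on the dial's vertical turning axis, on the top face of its disc (56 mm above the bench)
- fin_tip (a point): outer top edge of the dial's fin. The fin is the one upright blade on the disc, 10 mm thick, running straight out from 10 to 44 mm from the axis, from 56 to 82 mm above the bench; the line from dial_axis to this point is the way the fin points (at dial angle 0 along the block's own +y). To turn the dial clockwise, push on the flat face that trails in that turn; nothing touches both flat faces at once (a pinch)
- charge_button (a joint): travel of the push valve's button in m: 0 released, 0.008 fully down. It springs back; it starts to move at about 2 N and is fully down at about 5.5 N
- button_top (a point): centre of the flat top of the round black mushroom button (38 mm across), 64 mm above the bench when released; it moves straight down
- push_valve: fixed grey block under the button, 70 x 70 x 40 mm with a brass collar to 44 mm, origin under its centre on the bench
- gauge: bronze pressure gauge lying face up, 64 mm across, 26 mm high, its stem to its own -x out to 44 mm; loose, origin at the middle of its underside; leave alone
- valve_cap: grey cast valve cap, stepped round, 56 mm across, 44 mm high; loose, origin at the middle of its underside; leave alone
- pin_puller: white nylon pin puller lying flat, 18 mm high: 78 mm cross bar along its own y, 105 mm shank with a hook along its +x; loose, origin at bench height under the middle of the cross bar; leave alone
- adapter: brass adapter, stepped round, 34 mm across, 36 mm high; loose, origin at the middle of its underside; leave alone
- spanner: flat steel spanner, 160 mm long, lying along its own x; loose; leave alone
- seal_ring: black rubber seal ring, 48 mm outside, 7 mm high; loose, origin at the middle of its underside; leave alone
- grease_tin: small closed tin, 44 mm across, 55 mm high; loose, origin at the middle of its underside; leave alone
Mind the look-alikes: they are no part of the job. What is shaped like the regulator but orange or turquoise is not meant. What is shaped like the push_valve but purple is not meant.

How it is judged (in metres and radians):
On the way, in this order (a step that is already met when the one before it is completed fails the run):
1. the dial stands four clicks clockwise of its start (distance of fin_tip from where it was at the start of the episode between 0.0609 and 0.0695 m and value of joint charge_button below 0.002 m), for 0.2 s.
2. the button is pressed fully down with the dial on that click (distance of fin_tip from where it was at the start of the episode between 0.0609 and 0.0695 m and value of joint charge_button above 0.0065 m), for 0.05 s.
At the end, for the whole second after the job is handed in: the dial rests four clicks (96 degrees, within 8) clockwise of where it started, the button has been pressed at least 6.5 mm of its 8 mm and is up again, every loose part within 25 mm of its start (all of step 1 and velocity of joint dial between -0.05 and 0.05 rad/s); the robot touches nothing.
It fails at once if the dial is turned on past the fourth click towards the fifth (distance of fin_tip from where it was at the start of the episode above 0.0723 m).
It fails at once if the button is pressed while the dial is not on the fourth click (value of joint charge_button above 0.003 m and not (distance of fin_tip from where it was at the start of the episode between 0.0609 and 0.0695 m)).
It fails at once if the fin is pinched: fingers press on both its faces at once (contact force between the fingers and dial_c1 above 1.5 N and contact force between the fingers and dial_c2 above 1.5 N).
It fails at once if a loose part is shoved or lifted more than 25 mm from its place (distance of any of gauge, valve_cap, pin_puller, adapter, spanner, seal_ring, grease_tin from where it was at the start of the episode above 0.025 m).
It also fails if it takes over 54 s, if anything falls off the work surface, if the arm or the gripper's body presses on something with over 40 N, if the wrist force passes 120 N, or if a joint passes its speed limit or range.

ROBOT

A 6-joint arm with a two-finger parallel gripper is mounted at the origin on the work surface. World frame = base frame: x ahead of the robot, y to its left, z up, the work surface at z = 0. Lengths are in m, angles in degrees, forces in N, time in s.
With the tool pointing down it reaches from about 0.4 to 0.825 m from the base axis. Payload 7 kg.
Tool frame: the origin (TCP) lies midway between the tips of the shut fingers; the grasp point (between the pads) lies r.hold_point_z behind it (r.hold_point_z is the distance from the TCP to the grasp point, in m); z points along the fingers, x is the direction in which the jaws open and shut, and the axes are right-handed (so a half turn about z gives the same grasp; the last joint's range is limited). The gripper opens to 88 mm and grips with 3 to 60 N. Pads are 19 mm wide; open, the fingers measure 130 mm over their backs; the gripper's body (78 mm by 193 mm) begins 47 mm behind the grasp point.
Start: joints at [83.715, 20.546, 0.682, 0, -70.136, -16.507], TCP at [0.261, 0.622, 0.227] pointing down, gripper open.
Joint ranges: [-176.03, 176.03], [-82.01, 121.73], [-58.28, 71.71], [-173.87, 95.51], [-174.79, -0.11], [-173.66, 173.66]. Speed limits (degrees/s): [136.94, 136.94, 172.46, 180, 180, 180].

INTERFACE

Orientations are given as [roll, pitch, yaw] about the fixed x, y, z axes, in that order (R = Rz(yaw) Ry(pitch) Rx(roll)).
In Python, from plant import get_state, viewer, close_job, r gives the robot as it stands.
- The arm moves only by the tool apply_moves, never from a script. Its argument "plan" is a list of rows, each a list of 3 entries, a list of its own where there are three numbers: the closure in counts, from 0 (fully open) to 255 (shut), then the shift along the tool's x, y, z in units of 50 mm (1.0 is 50 mm), then the turn about the tool's z in units of 6 degrees (1.0 is 6 degrees). A call has 1 to 12 rows; each row shifts and turns the commanded pose from where the row before left it, along the tool's axes as they then stand; what a row does not reach is not made up. A row lasts 1/8 s, in which the tool goes at most 62.5 mm and 10.7 degrees, less where a joint would pass 70% of its speed; a pose out of reach is approached as far as the arm can. A call is refused whole if a number of a shift passes 1 or a number of a turn 1, either way. A call with a gripper value outside its range is refused whole. The fingers move at their own pace and stop on an object; "squeeze" is the grip in N (left out, the last holds). Time passes only in rows, so rows that do not move let the fingers close. It gives the time, the measured TCP pose, the force and the opening at its end, in the units of the state.
- get_state(): the state, without advancing time (a new reading comes with each control period).
- viewer.capture(name): name is "scene" or "top"; returns a dict with "frame" (384x512x3 uint8, blue, green, red), "K" (3x3 intrinsics, pixels), "R" (3x3) and "t" (3): a world point X has camera coordinates R X + t. Camera axes: x right, y down, z forward; pixel columns grow to the right and rows downward; lengths in m; the calibration is good to about 2 mm. A picture is of the moment at which its call begins. There is no depth.
- close_job(): hands the job in, once; it reports no verdict.
The state is a dict: "time_s": time; "joints": joint angles; "qd": joint speeds; "joint_torque": joint torques, N m; "tcp_pos": TCP position; "eef_rot": TCP orientation; "contact_force": force on the tool from outside, world axes, zero at the start; "moment": the same for the moment, N m; "gripper_width": finger opening in m.
Only numpy, scipy, OpenCV 4.12 (cv2) and the standard library are available. Lean on these libraries where they do the work, as an engineer would, in place of code of your own. Each camera call takes 0.05 s, during which the arm holds its last target.

## Working session

There is one attempt and no reset: what is moved stays moved. The work goes in short steps, Python scripts to look and compute and a tool call to move; the robot and the scene stay as the last step left them, time stands still between calls to the robot, and variables do not carry over. Pictures are saved under pics/ and viewed, and the job is handed in when it is done.

Besides the shell and the picture viewer there is one more tool, called by a JSON object that holds its "fn" and its "kwargs". apply_moves: Moves the arm, as the interface text tells. Its arguments: {"type":"object","properties":{"plan":{"type":"array","items":{"type":"array"}},"squeeze":{"type":"number"}},"required":["plan"]}

```bash
ls; mkdir -p pics
python3 - <<'E'
from plant import get_state, viewer, r
import cv2, numpy as np
print(get_state()); print(r.hold_point_z)
for n in("scene","top"):
    c=viewer.capture(n); cv2.imwrite(f"pics/{n}0.png",c["frame"]); print(n,c["K"],c["R"],c["t"])
    np.savez(f"{n}0.npz",**c)
E
```

```text
pics
{'time_s': 0.0, 'joints': array([ 8.37146008e+01,  2.05918568e+01,  6.33877414e-01, -2.15043527e-02,
       -7.01357731e+01, -1.65062811e+01]), 'qd': array([-0.06271444, -0.0101925 ,  0.13185147, -0.01827418, -0.01674541,
        0.00379194]), 'joint_torque': array([ 8.32399819e-04, -5.82725751e+01,  2.93051648e+01,  6.99758291e+00,
        6.78404438e-03, -1.48048230e-04]), 'tcp_pos': array([0.26131605, 0.62183117, 0.22561436]), 'eef_rot': array([-1.79992743e+02, -9.56329253e-02, -1.12799010e+02]), 'contact_force': array([-0.96035007,  0.65573223, -0.50942967]), 'moment': array([ 0.00618862,  0.03751573, -0.00237589]), 'gripper_width': 0.08770493651281643}
0.0188
scene [[355.32978627   0.         252.9504842 ]
 [  0.         355.32978627 192.88073712]
 [  0.           0.           1.        ]] [[ 0.40262429  0.91529725  0.01116385]
 [ 0.59110723 -0.25066755 -0.76665379]
 [-0.69891769  0.31527246 -0.64196366]] [-0.15572643 -0.24730084  1.32360064]
top [[363.7261551    0.         256.45682209]
 [  0.         363.7261551  194.73925938]
 [  0.           0.           1.        ]] [[ 0.0494892  -0.99877122  0.00261987]
 [-0.97750424 -0.04897355 -0.2051513 ]
 [ 0.20502752  0.00759184 -0.97872677]] [-0.03951319  0.50645122  1.15520026]
```

View pics/scene0.png

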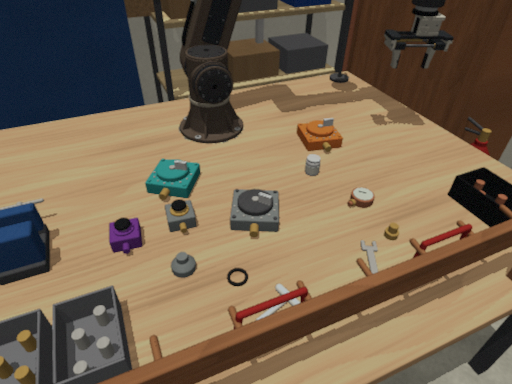

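View pics/top0.png

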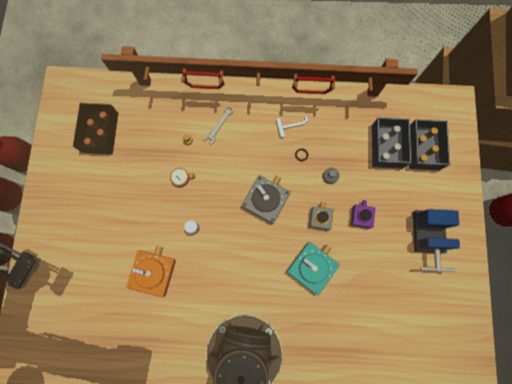

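The grey regulator is at about (266,198) in top and (256,207) in scene. The grey valve is at about (321,216) in top and (180,213) in scene. Next I'll enlarge both.

Run:
```python
import cv2, numpy as np
t=np.load("top0.npz")["frame"]; s=np.load("scene0.npz")["frame"]
a=cv2.resize(t[168:238,235:345],None,fx=7,fy=7,interpolation=cv2.INTER_CUBIC); cv2.imwrite("pics/tz.png",a)
a=cv2.resize(s[180:250,160:290],None,fx=6,fy=6,interpolation=cv2.INTER_CUBIC); cv2.imwrite("pics/sz.png",a)
```

```text
(no output)
```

View pics/tz.png

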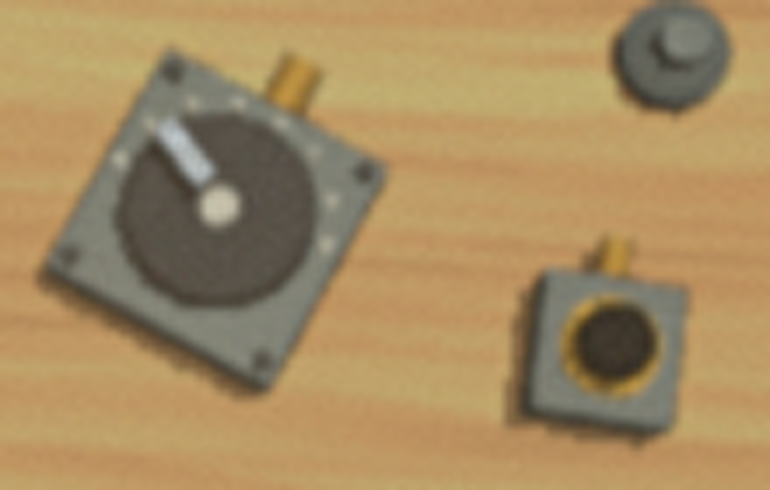

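View pics/sz.png

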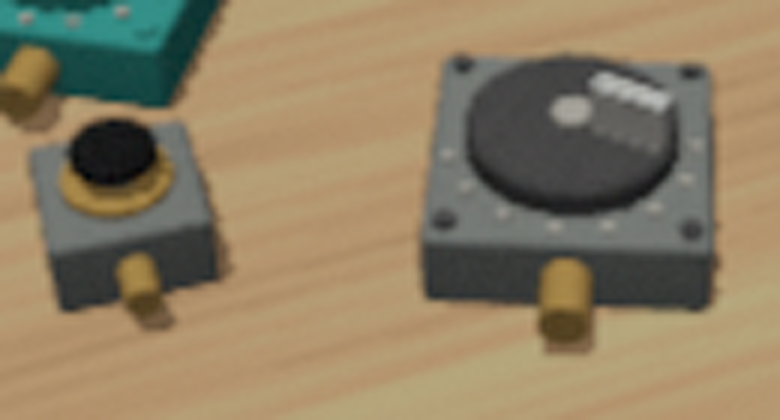

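```bash
cat > h.py <<'E'
import cv2, numpy as np
def load(n):
    return dict(np.load(n+".npz"))
def cast(c,uv,z):
    uv=np.atleast_2d(np.asarray(uv,float)); d=np.c_[uv,np.ones(len(uv))]@np.linalg.inv(c["K"]).T@c["R"]
    o=-c["R"].T@c["t"]; return o+d*((z-o[2])/d[:,2])[:,None]
def proj(c,X):
    p=(np.atleast_2d(X)@c["R"].T+c["t"])@c["K"].T; return p[:,:2]/p[:,2:]
E
python3 - <<'E'
from h import *
z2=lambda p,x0,y0,f:np.c_[x0+(p[:,0]+.5)/f-.5,y0+(p[:,1]+.5)/f-.5]
t=load("top0"); s=load("scene0")
# top
T=lambda p:z2(np.array(p,float),235,168,7); S=lambda p:z2(np.array(p,float),160,180,6)
pt=cast(t,T([(120,158),(150,122),(193,103),(238,101),(283,118),(316,148),(333,200),(327,244)]),.04)
def circ(P):
    A=np.c_[2*P[:,:2],np.ones(len(P))]; b=(P[:,:2]**2).sum(1); x=np.linalg.lstsq(A,b,rcond=None)[0]
    return x[:2],np.sqrt(x[2]+x[:2]@x[:2])
print("pips circle",circ(pt))
c0=circ(pt)[0]; print(np.degrees(np.arctan2(pt[:,1]-c0[1],pt[:,0]-c0[0])))
print("hub top",cast(t,T([(219,206)]),.058), "scene",cast(s,S([(571,110)]),.058))
# disc masks
def fit(c,x0,y0,x1,y1,z,f,name,thr):
    im=cv2.resize(c["frame"][y0:y1,x0:x1],None,fx=f,fy=f,interpolation=cv2.INTER_CUBIC)
    m=(im.max(2)<thr).astype(np.uint8); m=cv2.morphologyEx(m,cv2.MORPH_OPEN,np.ones((7,7)))
    k=max(cv2.findContours(m,cv2.RETR_EXTERNAL,cv2.CHAIN_APPROX_NONE)[0],key=cv2.contourArea)
    h=cv2.convexHull(k); 
    P=cast(c,z2(h[:,0].astype(float),x0,y0,f),z)
    cc,rr=circ(P); print(name,cc,rr,np.abs(np.hypot(*(P[:,:2]-cc).T)-rr).max())
    cv2.drawContours(im,[h],-1,(0,255,0),1); cv2.imwrite(f"pics/{name}.png",im)
fit(t,235,168,295,228,.056,8,"disc_t",100)
fit(t,310,206,336,228,.064,16,"but_t",70)
fit(s,168,192,192,215,.064,16,"but_s",50)
# block corners at z .04 (top)
q=cast(t,T([(170,50),(386,168),(268,380),(45,265)]),.04); print("corners",q.mean(0),np.hypot(*np.diff(q[:,:2],axis=0).T))
q=cast(t,T([(545,270),(688,288),(672,425),(528,408)]),.04); print("valve",q.mean(0),np.hypot(*np.diff(q[:,:2],axis=0).T))
# fin
print("fin top ends T",cast(t,T([(168,125),(205,185),(159,130),(178,119)]),.082))
print("fin top S",cast(s,S([(597,83),(668,100)]),.082))
E
cd pics; python3 -c "
import cv2,numpy as np
a=[cv2.resize(cv2.imread(f+'.png'),(260,260)) for f in('disc_t','but_t','but_s')];cv2.imwrite('m.png',np.hstack(a))"
```

```text
pips circle (array([ 0.50313962, -0.0468293 ]), np.float64(0.05398559355127643))
[  65.73102244   41.35562604   16.94136695   -6.49451997  -31.45800422
  -54.38451999  -82.7833822  -106.02084709]
hub top [[ 0.50058735 -0.04567574  0.058     ]] scene [[ 0.49706979 -0.04410442  0.058     ]]
disc_t [ 0.49814459 -0.04439995] 0.047468770626706014 0.0013914100118650255
but_t [ 0.44399054 -0.23190134] 0.016363886909542245 0.0012635184487618158
but_s [ 0.45351749 -0.23462343] 0.019224872052101348 0.0017532980647461602
corners [ 0.50006113 -0.04537539  0.04      ] [0.11906335 0.11757495 0.11922814]
valve [ 0.44525156 -0.23312714  0.04      ] [0.06834924 0.06616078 0.06801761]
fin top ends T [[ 0.53289755 -0.01983382  0.082     ]
 [ 0.50526621 -0.03831267  0.082     ]
 [ 0.53030311 -0.01577065  0.082     ]
 [ 0.53599512 -0.02434241  0.082     ]]
fin top S [[ 0.51069494 -0.03850223  0.082     ]
 [ 0.53241064 -0.01568109  0.082     ]]
```

View pics/m.png

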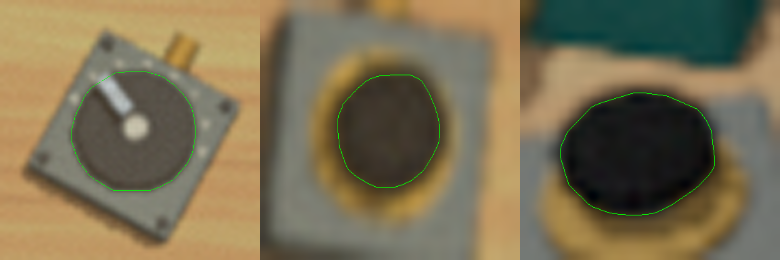

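{"fn": "apply_moves", "kwargs": {"plan": [[255, [0, 0, 0], 1], [255, [0, 0, 0], 1], [255, [0, 0, 0], 1], [255, [0, 0, 0], 1], [255, [0, 0, 0], 0.5], [255, [0, 0, 0], 0]], "squeeze": 10}}

```text
time_s: 0.85
tcp_pos: [0.2614, 0.6221, 0.2261]
eef_rot: [-180.0, -0.0, -139.8]
contact_force: [-0.6, -0.4, -0.5]
gripper_width: 0.033
```

```bash
cat >> h.py <<'E'
def shift(st,target,yaw=None):
    y=np.radians(st["eef_rot"][2] if yaw is None else yaw)
    d=np.asarray(target)-st["tcp_pos"]
    return np.round(np.array([d[0]*np.cos(y)+d[1]*np.sin(y), d[0]*np.sin(y)-d[1]*np.cos(y), -d[2]])/.05,3)
AX=np.array([.4995,-.045])
def rel(st):
    y=np.radians(st["eef_rot"][2]); d=st["tcp_pos"][:2]-AX
    return np.round([d[0]*np.cos(y)+d[1]*np.sin(y), d[0]*np.sin(y)-d[1]*np.cos(y)],4)
E
python3 - <<'E'
from h import *
from plant import get_state
st=get_state(); print({k:np.round(v,3) for k,v in st.items()})
# target: phi=40, r=.034, d=.026, z .15
f=np.radians(40); T=[*(AX+.034*np.array([np.cos(f),np.sin(f)])+.026*np.array([-np.sin(f),np.cos(f)])),.15]
print(T,shift(st,T))
E
```

```text
{'time_s': np.float64(0.85), 'joints': array([ 8.3715e+01,  2.0571e+01,  6.5700e-01, -1.0000e-02, -7.0135e+01,
       -4.3483e+01]), 'qd': array([-0.009, -0.102,  0.032, -0.017, -0.09 ,  1.654]), 'joint_torque': array([-7.0000e-03, -5.8280e+01,  2.9296e+01,  6.9980e+00, -3.5000e-02,
       -4.6900e-01]), 'tcp_pos': array([0.261, 0.622, 0.226]), 'eef_rot': array([-1.79974e+02, -4.20000e-02, -1.39772e+02]), 'contact_force': array([-0.617, -0.354, -0.5  ]), 'moment': array([ 0.027, -0.025, -0.017]), 'gripper_width': np.float64(0.033)}
[np.float64(0.5088330332141953), np.float64(-0.0032280657495642358), 0.15] [  4.298 -12.744   1.521]
```

{"fn": "apply_moves", "kwargs": {"plan": [[255, [0.2, -0.6, 0.0], 0], [255, [0.3, -0.9, 0], 0], [255, [0.3, -0.9, 0], 0], [255, [0.3, -0.9, 0], 0], [255, [0.3, -0.9, 0], 0], [255, [0.3, -0.9, 0], 0], [255, [0.3, -0.9, 0], 0], [255, [0.3, -0.9, 0], 0], [255, [0.3, -0.9, 0], 0], [255, [0.3, -0.9, 0], 0], [255, [0.3, -0.9, 0], 0], [255, [0.3, -0.9, 0], 0]]}}

```text
time_s: 2.35
tcp_pos: [0.4671, 0.1069, 0.2267]
eef_rot: [-180.0, 0.0, -139.7]
contact_force: [1.0, 0.2, -0.6]
gripper_width: 0.0003
```

Run:
```python
from h import *
from plant import get_state
st=get_state(); print({k:np.round(st[k],3) for k in("time_s","joints","tcp_pos","eef_rot","gripper_width")})
print(shift(st,[.5088,-.0032,.15]))
```

```text
{'time_s': np.float64(2.35), 'joints': array([ 36.485,   1.757, -23.161,  -0.   , -65.05 ,   3.827]), 'tcp_pos': array([0.467, 0.107, 0.227]), 'eef_rot': array([-1.79998e+02,  3.10000e-02, -1.39688e+02]), 'gripper_width': np.float64(0.0)}
[ 0.788 -2.219  1.535]
```

{"fn": "apply_moves", "kwargs": {"plan": [[255, [0.3, -0.8, 0.4], 0], [255, [0.3, -0.8, 0.5], 0], [255, [0.15, -0.5, 0.5], 0], [255, [0.05, -0.15, 0.14], 0], [255, [0, 0, 0], 0], [255, [0, 0, 0], 0]]}}

```text
time_s: 3.1
tcp_pos: [0.5093, -0.0025, 0.1505]
eef_rot: [-180.0, 0.1, -139.7]
contact_force: [0.2, -1.0, -0.4]
gripper_width: 0.0004
```

Run:
```python
from h import *
from plant import get_state, viewer
st=get_state(); print({k:np.round(st[k],4) for k in("time_s","joints","tcp_pos","eef_rot","contact_force")}); print(rel(st))
o=[]
for n,(x,y) in {"scene":(190,130),"top":(205,138)}.items():
    c=viewer.capture(n); np.savez(n+"1.npz",**c); o.append(cv2.resize(c["frame"][y:y+120,x:x+120],None,fx=3.3,fy=3.3,interpolation=cv2.INTER_CUBIC))
    print(n,proj(c,st["tcp_pos"]), x,y)
cv2.imwrite("pics/a1.png",np.hstack(o))
```

```text
{'time_s': np.float64(3.1), 'joints': array([ 2.18445e+01,  8.67460e+00, -2.61828e+01,  9.60000e-03,
       -5.50549e+01,  1.84258e+01]), 'tcp_pos': array([ 0.5093, -0.0025,  0.1505]), 'eef_rot': array([-1.799648e+02,  8.070000e-02, -1.397242e+02]), 'contact_force': array([ 0.2393, -0.9788, -0.379 ])}
[-0.0349  0.0261]
scene [[272.82260288 167.95459586]] 190 130
top [[252.73692086 187.50722736]] 205 138
```

View pics/a1.png

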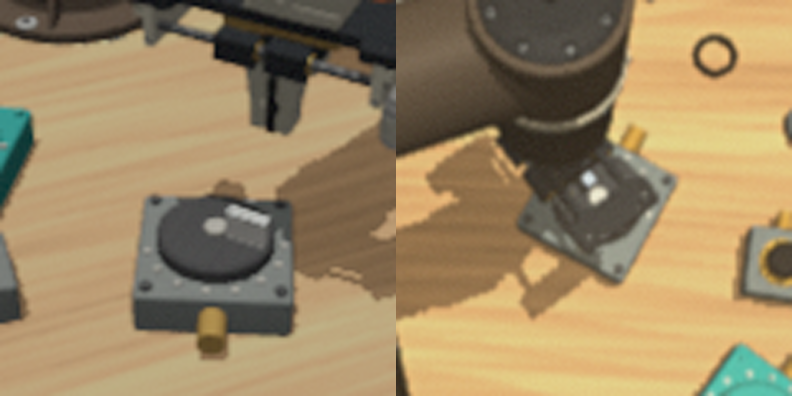

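{"fn": "apply_moves", "kwargs": {"plan": [[255, [0, 0, 0.5], 0], [255, [0, 0, 0.5], 0], [255, [0, 0, 0.4], 0], [255, [0, 0, 0.2], 0], [255, [0, 0, 0.12], 0], [255, [0, 0, 0], 0], [255, [0, 0, 0], 0]]}}

```text
time_s: 4.08
tcp_pos: [0.5093, -0.0032, 0.0642]
eef_rot: [-180.0, 0.1, -139.8]
contact_force: [-0.1, 0.2, -0.1]
gripper_width: 0.0007
```

```bash
cat > look.py <<'E'
from h import *
import sys
from plant import get_state, viewer
st=get_state(); print({k:np.round(st[k],4) for k in("time_s","tcp_pos","eef_rot","contact_force","moment")}); print("rel",rel(st))
c=viewer.capture("scene"); np.savez("s_%s.npz"%sys.argv[1],**c)
x,y=220,160; a=cv2.resize(c["frame"][y:y+80,x:x+80],None,fx=7,fy=7,interpolation=cv2.INTER_CUBIC)
cv2.imwrite("pics/%s.png"%sys.argv[1],a)
# predicted fin tip per click
for k in range(1,8):
    f=np.radians(41-24*(k-1)); p=proj(c,[*(AX+.044*np.array([np.cos(f),np.sin(f)])),.082])[0]
    print(k,np.round((p-[x,y]+.5)*7).astype(int),end=" ")
E
python3 look.py b1
```

```text
{'time_s': np.float64(4.075), 'tcp_pos': array([ 0.5093, -0.0032,  0.0642]), 'eef_rot': array([-1.799729e+02,  5.780000e-02, -1.397814e+02]), 'contact_force': array([-0.1324,  0.2308, -0.1375]), 'moment': array([ 0.0216,  0.0154, -0.0172])}
rel [-0.0345  0.0256]
1 [359 258] 2 [330 284] 3 [285 301] 4 [233 303] 5 [184 291] 6 [147 268] 7 [129 237]
```

View pics/b1.png

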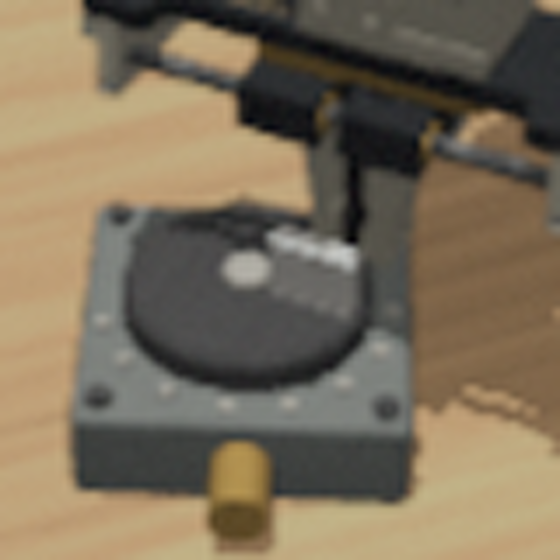

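{"fn": "apply_moves", "kwargs": {"plan": [[255, [0, -0.08, 0], 0], [255, [0, -0.08, 0], 0], [255, [0, -0.03, 0], 0], [255, [0, 0, 0], 0]]}}

```text
time_s: 4.62
tcp_pos: [0.515, -0.0108, 0.0635]
eef_rot: [180.0, -0.0, -139.8]
contact_force: [0.6, 0.0, -0.1]
gripper_width: 0.0006
```

```bash
python3 look.py b2
```

```text
{'time_s': np.float64(4.625), 'tcp_pos': array([ 0.515 , -0.0108,  0.0635]), 'eef_rot': array([ 1.799966e+02, -7.300000e-03, -1.398164e+02]), 'contact_force': array([ 0.6183,  0.0262, -0.0695]), 'moment': array([0.0206, 0.0414, 0.0058])}
rel [-0.0339  0.0161]
1 [359 258] 2 [330 284] 3 [285 301] 4 [233 303] 5 [184 291] 6 [147 268] 7 [129 237]
```

View pics/b2.png

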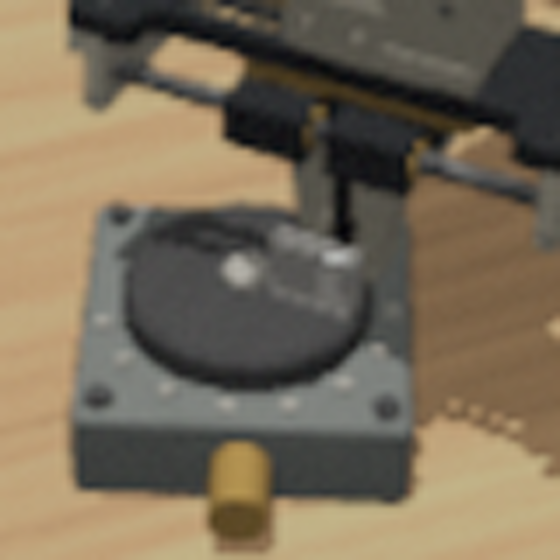

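{"fn": "apply_moves", "kwargs": {"plan": [[255, [0, -0.032, 0], 0], [255, [-0.014, -0.036, 0], 0.5], [255, [-0.014, -0.036, 0], 0.5], [255, [-0.014, -0.036, 0], 0.5], [255, [-0.014, -0.036, 0], 0.5], [255, [-0.014, -0.036, 0], 0.5], [255, [-0.014, -0.036, 0], 0.5], [255, [0, 0, 0], 0], [255, [0, 0, 0], 0]]}}

```text
time_s: 5.8
tcp_pos: [0.5253, -0.0187, 0.0635]
eef_rot: [-180.0, -0.0, -157.7]
contact_force: [-0.1, 0.3, -0.4]
gripper_width: 0.0006
```

```bash
python3 look.py b3
```

```text
{'time_s': np.float64(5.8), 'tcp_pos': array([ 0.5253, -0.0187,  0.0635]), 'eef_rot': array([-1.799999e+02, -5.400000e-03, -1.577267e+02]), 'contact_force': array([-0.0733,  0.2675, -0.4199]), 'moment': array([ 0.0774, -0.0183, -0.0107])}
rel [-0.0339  0.0146]
1 [359 258] 2 [330 284] 3 [285 301] 4 [233 303] 5 [184 291] 6 [147 268] 7 [129 237]
```

View pics/b3.png

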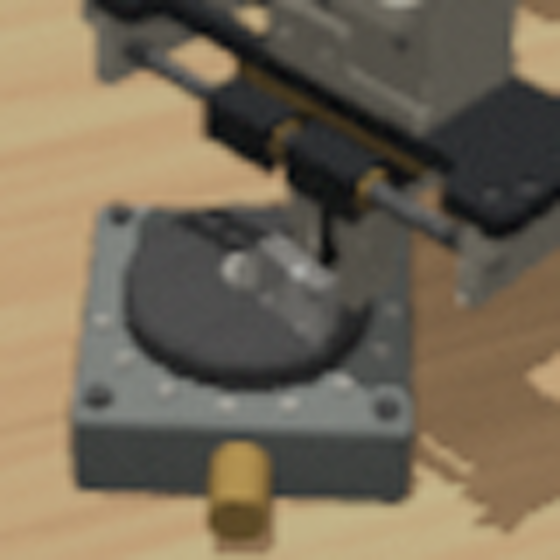

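The fin tip is at about (328,280), which is the predicted spot for click 2, so it has moved one click. Next click.

{"fn": "apply_moves", "kwargs": {"plan": [[255, [-0.014, -0.036, 0], 0.5], [255, [-0.014, -0.036, 0], 0.5], [255, [-0.014, -0.036, 0], 0.5], [255, [-0.014, -0.036, 0], 0.5], [255, [-0.014, -0.036, 0], 0.5], [255, [-0.014, -0.036, 0], 0.5], [255, [-0.014, -0.036, 0], 0.5], [255, [-0.014, -0.036, 0], 0.5], [255, [0, 0, 0], 0], [255, [0, 0, 0], 0]]}}

```text
time_s: 7.1
tcp_pos: [0.5336, -0.0315, 0.0636]
eef_rot: [-180.0, -0.0, 178.3]
contact_force: [-0.1, -0.5, -0.8]
gripper_width: 0.0008
```

```bash
python3 look.py b4
```

```text
{'time_s': np.float64(7.1), 'tcp_pos': array([ 0.5336, -0.0315,  0.0636]), 'eef_rot': array([-1.799998e+02, -2.100000e-03,  1.782867e+02]), 'contact_force': array([-0.1232, -0.4592, -0.7689]), 'moment': array([ 0.1076, -0.0914, -0.0029])}
rel [-0.0337  0.0145]
1 [359 258] 2 [330 284] 3 [285 301] 4 [233 303] 5 [184 291] 6 [147 268] 7 [129 237]
```

View pics/b4.png

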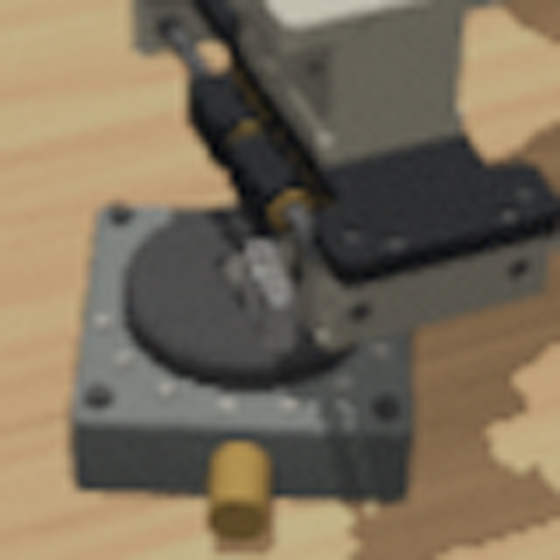

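The fin tip is at about (280,300), which is click 3, so two clicks on. Third click.

{"fn": "apply_moves", "kwargs": {"plan": [[255, [-0.014, -0.036, 0], 0.5], [255, [-0.014, -0.036, 0], 0.5], [255, [-0.014, -0.036, 0], 0.5], [255, [-0.014, -0.036, 0], 0.5], [255, [-0.014, -0.036, 0], 0.5], [255, [-0.014, -0.036, 0], 0.5], [255, [-0.014, -0.036, 0], 0.5], [255, [-0.014, -0.036, 0], 0.5], [255, [0, 0, 0], 0], [255, [0, 0, 0], 0]]}}

```text
time_s: 8.4
tcp_pos: [0.5361, -0.0466, 0.0636]
eef_rot: [180.0, -0.0, 154.3]
contact_force: [-0.5, -0.1, -0.1]
gripper_width: 0.0006
```

```bash
python3 look.py b5
```

```text
{'time_s': np.float64(8.4), 'tcp_pos': array([ 0.5361, -0.0466,  0.0636]), 'eef_rot': array([ 1.799964e+02, -6.000000e-04,  1.542949e+02]), 'contact_force': array([-0.511 , -0.0622, -0.0725]), 'moment': array([ 0.3867, -0.0902, -0.0227])}
rel [-0.0336  0.0145]
1 [359 258] 2 [330 284] 3 [285 301] 4 [233 303] 5 [184 291] 6 [147 268] 7 [129 237]
```

View pics/b5.png

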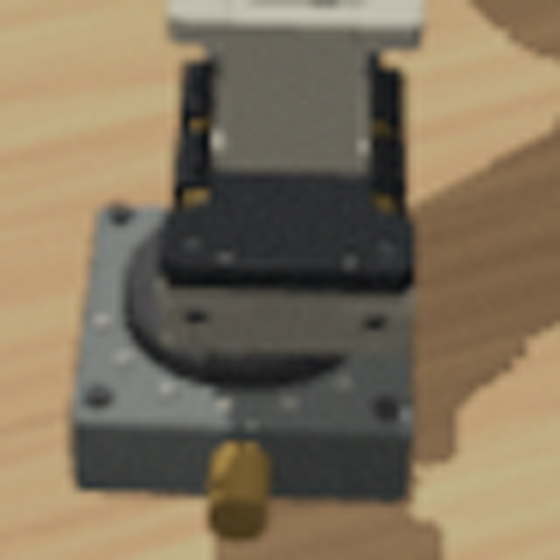

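The fin is hidden behind the gripper here. The force is about 0 at finger angle 66°, so the dial should have snapped to 72°. The last click uses the same step, to finger angle 90°. That is past the 84° tipping point and well short of 108°.

{"fn": "apply_moves", "kwargs": {"plan": [[255, [-0.014, -0.036, 0], 0.5], [255, [-0.014, -0.036, 0], 0.5], [255, [-0.014, -0.036, 0], 0.5], [255, [-0.014, -0.036, 0], 0.5], [255, [-0.014, -0.036, 0], 0.5], [255, [-0.014, -0.036, 0], 0.5], [255, [-0.014, -0.036, 0], 0.5], [255, [-0.014, -0.036, 0], 0.5], [255, [0, 0, 0], 0], [255, [0, 0, 0], 0]]}}

```text
time_s: 9.7
tcp_pos: [0.5325, -0.0611, 0.0636]
eef_rot: [180.0, 0.0, 130.3]
contact_force: [0.9, 3.3, -0.6]
gripper_width: 0.0008
```

```bash
python3 look.py b6
```

```text
{'time_s': np.float64(9.7), 'tcp_pos': array([ 0.5325, -0.0611,  0.0636]), 'eef_rot': array([1.799598e+02, 1.120000e-02, 1.303001e+02]), 'contact_force': array([ 0.8654,  3.2913, -0.6216]), 'moment': array([ 1.3136, -0.6405, -0.1188])}
rel [-0.0336  0.0147]
1 [359 258] 2 [330 284] 3 [285 301] 4 [233 303] 5 [184 291] 6 [147 268] 7 [129 237]
```

View pics/b6.png

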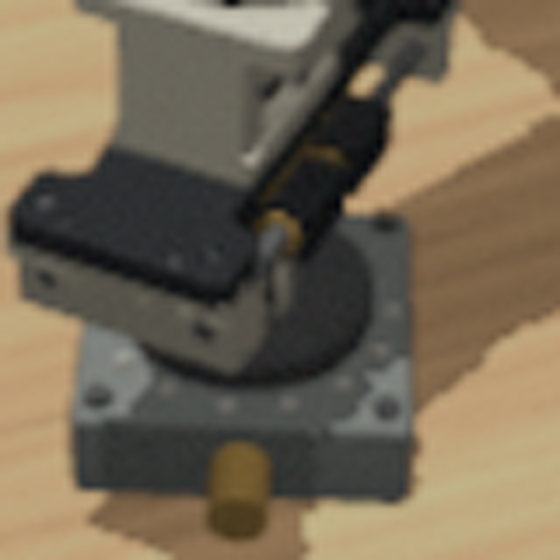

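Run:
```python
from h import *
from plant import get_state, viewer
c=viewer.capture("top"); np.savez("top_b6.npz",**c)
cv2.imwrite("pics/b6t.png",cv2.resize(c["frame"][150:250,220:350],None,fx=6,fy=6,interpolation=cv2.INTER_CUBIC))
c=viewer.capture("scene"); cv2.imwrite("pics/b6s.png",c["frame"])
st=get_state(); print({k:np.round(st[k],4) for k in("time_s","joints","qd","joint_torque","tcp_pos","contact_force","moment")})
```

```text
{'time_s': np.float64(9.85), 'joints': array([ 1.44088e+01,  1.70935e+01, -2.86689e+01, -6.40000e-03,
       -4.42025e+01, -6.41432e+01]), 'qd': array([-0.0375, -0.05  , -0.0149, -0.1063,  0.0437, -0.1452]), 'joint_torque': array([ -2.0603, -46.0078,  20.2517,   5.861 ,  -0.9557,   0.0931]), 'tcp_pos': array([ 0.5324, -0.0612,  0.0636]), 'contact_force': array([ 0.7095,  3.7415, -0.563 ]), 'moment': array([ 1.4884, -0.7268, -0.0677])}
```

View pics/b6t.png

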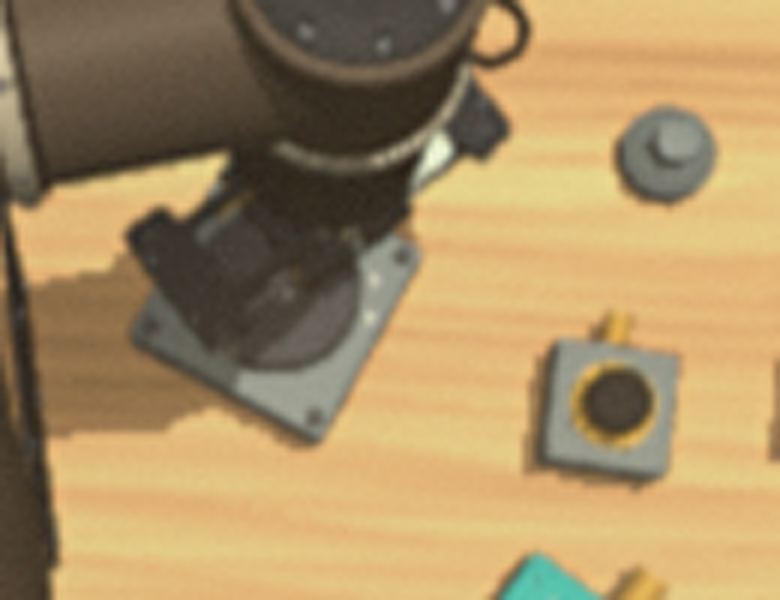

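View pics/b6s.png

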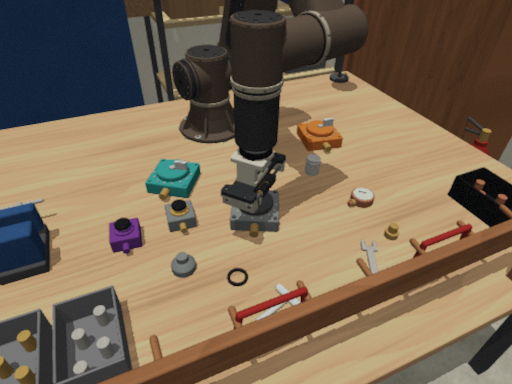

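There is a steady force of about 3.5 N on the fin face, so the finger is still leaning on it. I'll back straight off the face, rise, and look.

{"fn": "apply_moves", "kwargs": {"plan": [[255, [0, 0.1, 0], 0], [255, [0, 0.15, 0], 0], [255, [0, 0, -0.5], 0], [255, [0, 0, -0.8], 0], [255, [0, 0.5, -0.5], 0], [255, [0, 0.8, 0], 0], [255, [0, 0.8, 0], 0], [255, [0, 0.5, 0], 0], [255, [0, 0, 0], 0]]}}

```text
time_s: 10.98
tcp_pos: [0.6419, 0.0315, 0.1527]
eef_rot: [-179.9, -0.0, 130.3]
contact_force: [-0.2, -0.1, -0.5]
gripper_width: 0.0006
```

```bash
python3 look.py b7
python3 - <<'E'
from h import *
from plant import viewer
c=viewer.capture("top"); np.savez("top_b7.npz",**c)
cv2.imwrite("pics/b7t.png",cv2.resize(c["frame"][150:250,220:350],None,fx=6,fy=6,interpolation=cv2.INTER_CUBIC))
E
```

```text
{'time_s': np.float64(10.975), 'tcp_pos': array([0.6419, 0.0315, 0.1527]), 'eef_rot': array([-1.799298e+02, -6.600000e-03,  1.302769e+02]), 'contact_force': array([-0.1704, -0.1303, -0.4853]), 'moment': array([ 0.109 , -0.0337,  0.008 ])}
rel [-0.0337  0.1581]
1 [359 258] 2 [330 284] 3 [285 301] 4 [233 303] 5 [184 291] 6 [147 268] 7 [129 237]
```

View pics/b7.png

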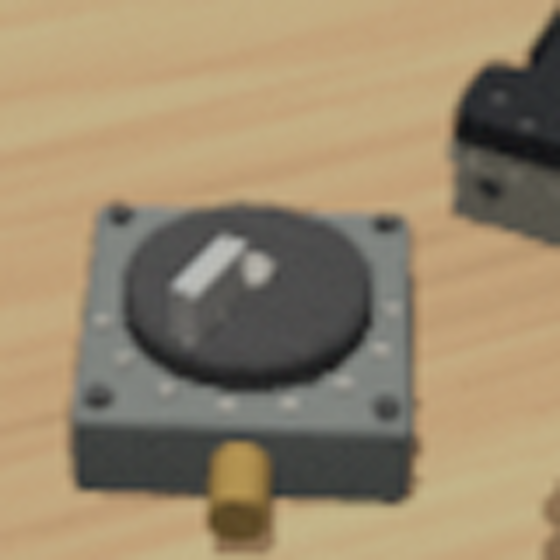

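View pics/b7t.png

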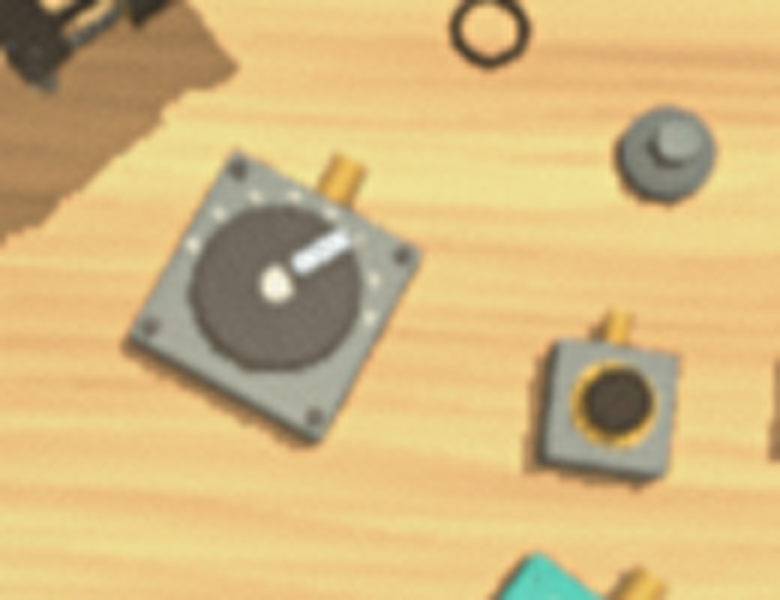

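The fin tip is at (183,288) in the scene crop, on the predicted click 5 spot. In top, the fin points at the sixth pip, index 5. I'll check the turn numerically and plan the move to the button.

Run:
```python
from h import *
from plant import get_state
def fin(n,box,top=True):
    c=load(n); x,y,w,h=box; f=8
    im=cv2.resize(c["frame"][y:y+h,x:x+w],None,fx=f,fy=f,interpolation=cv2.INTER_CUBIC)
    m=(im.min(2)>150).astype(np.uint8)
    out=[]
    for k in cv2.findContours(m,cv2.RETR_EXTERNAL,cv2.CHAIN_APPROX_NONE)[0]:
        if cv2.contourArea(k)>300:
            p=k[:,0]; P=cast(c,np.c_[x+(p[:,0]+.5)/f-.5,y+(p[:,1]+.5)/f-.5],.082)[:,:2]
            ctr=P.mean(0); v=np.linalg.svd(P-ctr)[2][0]; v=v*np.sign(v@(ctr-AX))
            ext=np.ptp((P-ctr)@v)
            print(n,cv2.contourArea(k),ctr,"dir",np.degrees(np.arctan2(v[1],v[0])),"pos angle",np.degrees(np.arctan2(*(ctr-AX)[::-1])),"len",ext, "tip",ctr+v*ext/2)
fin("top0",(250,180,30,30)); fin("top_b7",(250,180,35,30))
fin("scene0",(245,183,30,30)); fin("s_b7",(240,190,30,22))
st=get_state(); print(shift(st,[.446,-.233,.15]))
# button from b7 top
t=load("top_b7"); print(cast(t,[[220+(616+.5)/6-.5,150+(400+.5)/6-.5]],.064))
```

```text
top0 819.0 [ 0.49603739 -0.04502346] dir 122.44018122124676 pos angle -179.61189206682997 len 0.014395792722447268 tip [ 0.49217631 -0.03894878]
top0 1585.0 [ 0.52143486 -0.02785924] dir 39.867665994985494 pos angle 38.005463776900896 len 0.03238041683667673 tip [ 0.53386128 -0.01748105]
top_b7 1332.0 [0.46486075 0.00085984] dir -156.52789678051127 pos angle 127.0647967249932 len 0.03413978456162732 tip [ 0.44920332 -0.00593914]
top_b7 1356.5 [ 0.49560682 -0.04421   ] dir -161.09300167556793 pos angle 168.5293468148766 len 0.018757954752372935 tip [ 0.48673387 -0.0472491 ]
top_b7 8451.5 [ 0.50424729 -0.0845723 ] dir -165.0994248338962 pos angle -83.15920874699184 len 0.08989163637898295 tip [ 0.46081284 -0.09612978]
top_b7 1339.0 [ 0.52738284 -0.00646485] dir 141.49904753253384 pos angle 54.11166338999012 len 0.03985021230293575 tip [0.5117895  0.00593908]
top_b7 1947.0 [ 0.54645697 -0.03794846] dir 92.21606173387374 pos angle 8.540305442406407 len 0.04445752637856781 tip [ 0.54559743 -0.01573632]
scene0 514.5 [ 0.52252271 -0.0553617 ] dir -54.11317976455468 pos angle -24.230800203743765 len 0.011078025760021471 tip [ 0.5257696  -0.05984927]
scene0 1699.0 [ 0.52122704 -0.02708992] dir 37.536347170730686 pos angle 39.49951448061211 len 0.03202364436735383 tip [ 0.53392388 -0.01733449]
s_b7 449.5 [ 0.52336752 -0.05230071] dir -25.230554825213122 pos angle -17.00807444993563 len 0.013000115854169852 tip [ 0.52924747 -0.05507144]
s_b7 1993.5 [ 0.51519627 -0.06719653] dir -55.93214064578258 pos angle -54.73397132525655 len 0.03404320009191281 tip [ 0.52473133 -0.08129679]
[-1.511 -6.372  0.058]
[[ 0.44475748 -0.23142574  0.064     ]]
```

The scene view gives a 94° turn and a tip displacement of 0.0647 m, so it is four clicks on. Moving over the button.

{"fn": "apply_moves", "kwargs": {"plan": [[255, [-0.1, -0.5, 0], 0], [255, [-0.2, -0.9, 0], 0], [255, [-0.2, -0.9, 0], 0], [255, [-0.3, -1, 0], 0], [255, [-0.3, -1, 0], 0], [255, [-0.2, -0.9, 0], 0], [255, [-0.15, -0.7, 0], 0], [255, [-0.06, -0.47, 0], 0], [255, [0, 0, 0], 0], [255, [0, 0, 0], 0]]}}

```text
time_s: 12.32
tcp_pos: [0.4463, -0.2329, 0.1539]
eef_rot: [180.0, 0.0, 130.2]
contact_force: [-0.2, 0.2, -0.2]
gripper_width: 0.0002
```

Run:
```python
from h import *
from plant import get_state, viewer
st=get_state(); print({k:np.round(st[k],4) for k in("time_s","joints","tcp_pos","eef_rot","contact_force")}); print(shift(st,[.446,-.233,.07]))
c=viewer.capture("scene"); np.savez("s_c1.npz",**c); print(proj(c,st["tcp_pos"]),proj(c,[st["tcp_pos"][0],st["tcp_pos"][1],.064]))
cv2.imwrite("pics/c1.png",cv2.resize(c["frame"][130:250,130:290],None,fx=5,fy=5,interpolation=cv2.INTER_CUBIC))
```

```text
{'time_s': np.float64(12.325), 'joints': array([-5.15390e+00,  7.94850e+00, -2.65712e+01,  6.00000e-03,
       -5.54440e+01, -4.46759e+01]), 'tcp_pos': array([ 0.4463, -0.2329,  0.1539]), 'eef_rot': array([1.799779e+02, 2.930000e-02, 1.301735e+02]), 'contact_force': array([-0.1919,  0.2446, -0.217 ])}
[ 0.002 -0.006  1.678]
[[173.60375748 174.64251191]] [[178.30931998 203.10610128]]
```

View pics/c1.png

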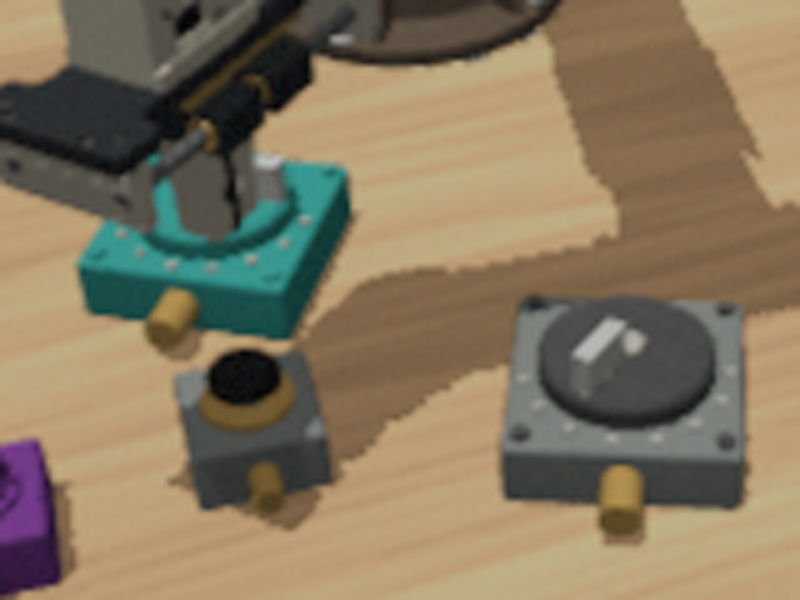

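Predicted touchdown is at about (243,367) in the crop and the button is at (244,375), so it lines up. The dial is still on its click. Descending.

{"fn": "apply_moves", "kwargs": {"plan": [[255, [0, 0, 0.5], 0], [255, [0, 0, 0.6], 0], [255, [0, 0, 0.4], 0], [255, [0, 0, 0.18], 0], [255, [0, 0, 0], 0], [255, [0, 0, 0], 0]]}}

```text
time_s: 13.12
tcp_pos: [0.4471, -0.2327, 0.0703]
eef_rot: [180.0, 0.1, 130.2]
contact_force: [0.4, -0.8, -0.1]
gripper_width: 0.0004
```

Run:
```python
from h import *
from plant import get_state, viewer
st=get_state(); print({k:np.round(st[k],4) for k in("time_s","tcp_pos","eef_rot","contact_force")})
c=viewer.capture("scene")
cv2.imwrite("pics/c2.png",cv2.resize(c["frame"][130:250,130:290],None,fx=5,fy=5,interpolation=cv2.INTER_CUBIC))
```

```text
{'time_s': np.float64(13.125), 'tcp_pos': array([ 0.4471, -0.2327,  0.0703]), 'eef_rot': array([1.799615e+02, 5.490000e-02, 1.302354e+02]), 'contact_force': array([ 0.4413, -0.8202, -0.077 ])}
```

View pics/c2.png

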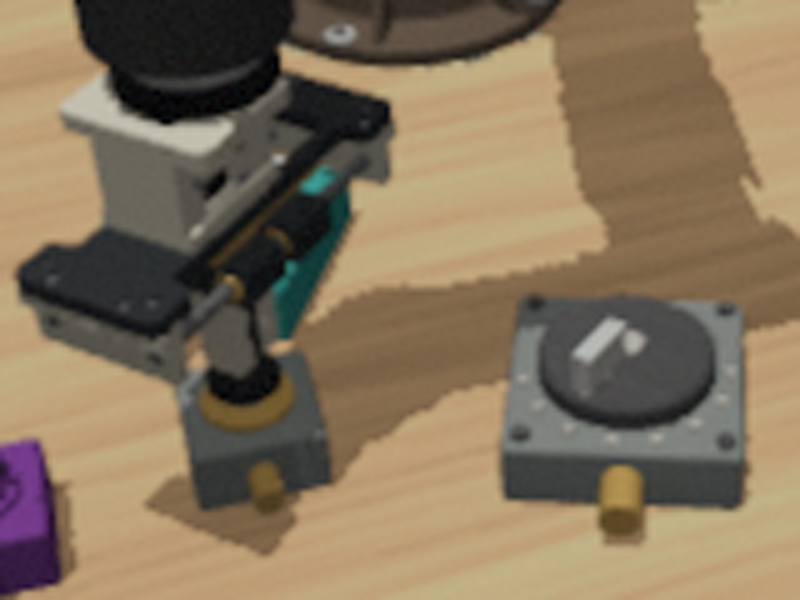

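The fingertip is just above the middle of the black button, at (240,375). Pressing 14 to 15 mm down from 70 mm.

{"fn": "apply_moves", "kwargs": {"plan": [[255, [0, 0, 0.08], 0], [255, [0, 0, 0.08], 0], [255, [0, 0, 0.08], 0], [255, [0, 0, 0.05], 0], [255, [0, 0, 0], 0], [255, [0, 0, 0], 0]]}}

```text
time_s: 13.92
tcp_pos: [0.447, -0.2329, 0.0562]
eef_rot: [180.0, 0.1, 130.2]
contact_force: [-2.7, 3.0, 14.9]
gripper_width: 0.0006
```

Run:
```python
from h import *
from plant import get_state, viewer
st=get_state(); print({k:np.round(st[k],4) for k in("time_s","tcp_pos","contact_force","moment")})
```

```text
{'time_s': np.float64(13.925), 'tcp_pos': array([ 0.447 , -0.2329,  0.0562]), 'contact_force': array([-2.6559,  2.9982, 14.9359]), 'moment': array([1.1929, 0.9409, 0.0034])}
```

The force is 15 N at z = 56 mm, so the button is on its stop. Lifting away.

{"fn": "apply_moves", "kwargs": {"plan": [[255, [0, 0, -0.1], 0], [255, [0, 0, -0.3], 0], [255, [0, 0, -0.6], 0], [255, [0, 0, -0.8], 0], [255, [0, 0, -0.8], 0], [255, [0, 0, -0.4], 0], [255, [0, 0, 0], 0], [255, [0, 0, 0], 0]]}}

```text
time_s: 14.92
tcp_pos: [0.4457, -0.2326, 0.2044]
eef_rot: [-180.0, -0.1, 130.2]
contact_force: [0.3, 0.3, -0.9]
gripper_width: 0.0003
```

Run:
```python
from h import *
from plant import get_state, viewer
st=get_state(); print({k:np.round(st[k],4) for k in("time_s","tcp_pos","contact_force","qd")})
c=viewer.capture("scene"); np.savez("s_c3.npz",**c); a=load("s_b7")
d=cv2.absdiff(c["frame"],a["frame"])[170:230,225:290]; print("dial diff vs b7",d.max(),d.mean())
cv2.imwrite("pics/c3.png",cv2.resize(c["frame"],(800,600)))
cv2.imwrite("pics/c3z.png",cv2.resize(c["frame"][180:250,150:290],None,fx=5.5,fy=5.5,interpolation=cv2.INTER_CUBIC))
```

```text
{'time_s': np.float64(14.925), 'tcp_pos': array([ 0.4457, -0.2326,  0.2044]), 'contact_force': array([ 0.3364,  0.3051, -0.9118]), 'qd': array([-0.0325,  0.7176, -0.435 ,  0.0775,  0.0441, -0.07  ])}
dial diff vs b7 112 19.902905982905985
```

View pics/c3.png

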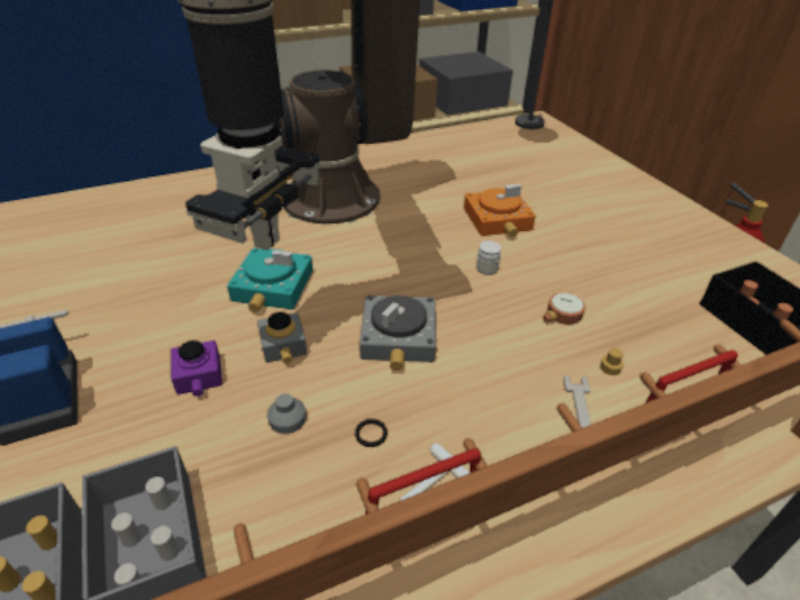

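View pics/c3z.png

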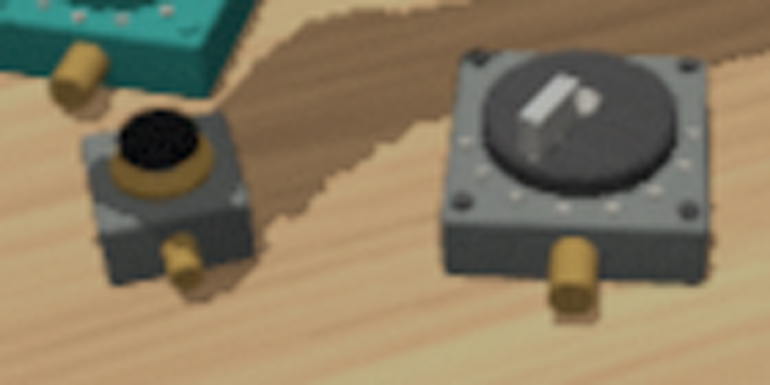

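The button is up, the dial is still four clicks on, and the loose parts are untouched. Handing in.

```bash
python3 -c "
from plant import close_job
print(close_job())"
```

```text
the job is handed in; nothing more can be done
None
```

I turned the regulator's dial four clicks clockwise with the closed fingertips, one click at a time. I then pressed the grey push valve's black button once, let it spring back, and handed the job in at about 15 s. No verdict was reported.

- **Dial:** After I backed off, the camera showed a turn of about 94° (nominal 96°). The fin tip had moved 0.0647 m, inside the 0.0609–0.0695 m band. It still sat on that click in the picture taken after the button press.
- **Button:** I pressed until the tip stood at z = 56 mm with 15 N on it, which is the bottom of its travel. The last picture shows it up again.
- **Loose parts and arm:** All loose parts look unmoved by eye; I did not measure them. The arm was clear at 0.20 m with no contact force.

Some checks failed or disagreed:
- **Third click:** It was hidden behind the gripper, so I confirmed it only from the finger angle and near-zero force.
- **After the fourth click:** The finger was still leaning on the fin with about 3.5 N, so I backed off before checking. The dial then stood on the right click.
- **Fin from above:** My automatic fin measurement failed in the final top view, so there I judged it by eye against the pips.
- **Before/after picture comparison:** A check of the dial area came out large (mean difference 20), which I put down to shadow and exposure because the fin itself looks the same.

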